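# Turn the standing leaf of the red board book at the flea-market stall

## Robot

A 6-joint arm with a two-finger parallel gripper is mounted at the origin on the work surface. World frame = base frame: x ahead of the robot, y to its left, z up, the work surface at z = 0. Lengths are in m, angles in rad, forces in N, time in s.
With the tool pointing down it reaches from about 0.3 to 1 m from the base axis. Payload 5.1 kg.
Tool frame: the origin (TCP) lies midway between the tips of the shut fingers; the grasp point (between the pads) lies 19 mm behind it; z points along the fingers, y is the line along which they close (so a half turn about z gives the same grasp; the last joint's range is limited). The gripper opens to 95 mm and grips with 3 to 60 N. Pads are 20 mm wide; open, the fingers measure 119 mm over their backs; the gripper's body (75 mm by 180 mm) begins 59 mm behind the grasp point.
Start: joints at [-1.295, 0.124, 1.65, -0, 1.367, -0.083], TCP at [0.228, -0.609, 0.215] pointing down, gripper open.
Joint ranges: [-2.61, 2.61], [-1.02, 2.33], [0.03, 2.71], [-1.35, 4.49], [0.32, 2.68], [-2.91, 2.91]. Speed limits (rad/s): [2.57, 2.57, 3.14, 3.14, 3.14, 3.14].

## Interface

Orientations are given as a unit quaternion [w, x, y, z].
In Python, from workcell import bot gives the robot as it stands.
- The arm moves only by the shell command python3 -m creep 'ROWS' [FORCE]. ROWS is JSON, a list of rows, each a list of 7 numbers: the shift along the tool's x, y, z in mm, then the turn, a rotation vector about the tool's x, y, z in degrees, then the gripper command: -1 is fully open, 1 is shut, values between are in proportion. In form: [[tx, ty, tz, wx, wy, wz, hand], ...]. A call has 1 to 20 rows; each row shifts and turns the commanded pose from where the row before left it, along the tool's axes as they then stand; what a row does not reach is not made up. A row lasts 1/8 s, in which the tool goes at most 62.5 mm and 10.7 degrees, less where a joint would pass 70% of its speed; a pose out of reach is approached as far as the arm can. A call is refused whole if a number of a shift passes 62.5 or a number of a turn 10.7, either way. A call with a gripper value outside its range is refused whole. The fingers move at their own pace and stop on an object; FORCE is the grip in N (left out, the last holds). Time passes only in rows, so rows that do not move let the fingers close. It gives the time, the measured TCP pose, the force, the opening and the grip force at its end, in the units of the state.
- bot.get_obs(): the state, without advancing time (a new reading comes with each control period).
- bot.camera(name): name is "scene" or "side" or "wrist"; returns the picture (420x560x3 uint8, red, green, blue); there is no depth.
- bot.calibration(name): a dict with "fx", "fy", "cx", "cy" (pixels), "xyz" and "attitude" of the camera in the world; the wrist camera has in their place "T_tool_cam" (4x4, takes a point from camera to tool coordinates, whose origin is the TCP and whose axes are the flange's). Camera axes: x right, y up, looking along -z (the intrinsics and any distortion apply to the point x, -y, -z); pixel columns grow to the right and rows downward; lengths in m; the calibration is good to about 2 mm. The wrist camera is an equidistant fisheye: a pixel r from the principal point sees the ray r / f radians off the axis. A picture is of the moment at which its call begins: read the wrist's pose just before it. calibration takes no time and is no camera call.
- bot.job_done(): hands the job in; it is judged then, once.
The state is a dict: "clock": time; "qpos": joint angles; "qd": joint speeds; "effort": joint torques, N m; "tool_pos": TCP position; "eef_rot": TCP orientation; "contact_force": force on the tool from outside, world axes, zero at the start; "wrist_torque": the same for the moment, N m; "finger_gap": finger opening in m; "grip_force": force on a finger pad.
Only numpy, scipy, OpenCV 4.12 (cv2) and the standard library are available. Lean on these libraries where they do the work, as an engineer would, in place of code of your own. Each camera call takes 0.05 s, during which the arm holds its last target. There are 200 camera calls.

## Task

On the stall two stiff board books lie open, each with one leaf standing half up over its right-hand half. With a fingertip, gently push the red book's leaf up and over its spine and press it down flat on the left-hand half, so that a customer sees the next picture, then let go. Do not pinch the leaf or lift or shove the red book, and leave the blue book and everything else on the stall as it is.

Things in the scene. Friction and masses are not known exactly. Their poses are not given: they have to be found in the camera images.
- red_book: Open children's board book, red cover, red leaf; loose, 0.65 kg, 136 mm along the spine (its x), 236 mm across (its y), 16 mm thick, white pages of both halves level. Origin: under the spine's middle, on the table. x runs along the spine, away from the robot at yaw 0; y points to its left-hand half. Turned up to 0.55 rad, on either side of the blue book.
- red_spine (a point): Point on the hinge line of the red leaf, at the middle of the spine, 18 mm above the table. Axes as the red book's.
- red_leaf (a joint): Angle (rad) of the red leaf about the spine: 0 = flat on the right-hand half, 1.57 = upright, 3.14 = flat on the left-hand half (stop; upper face then 20 mm above the table). It starts half up, 0.4 to 0.95. The stiff binding keeps it at any angle it is left; turning it takes 1 to 2 N at the free edge.
- red_edge (a point): Middle of the red leaf's free edge, 110 mm out from the hinge line. The leaf is one rigid red board, 4 mm thick, 130 mm along the spine, reaching from 6 to 110 mm out from the hinge line, about 60 g, pictures on both faces.
- blue_edge (a point): Middle of the free edge of the blue leaf, 110 mm out from its hinge line. The blue book is the same in size and build as the red one, with blue cover and leaf; its leaf too stands half up over its right-hand half and is to be left alone.
- blue_book: The blue open board book: not to be touched. Origin and axes as for the red book.
- bowl: Bystander: white ceramic bowl, 120 mm across, 65 mm tall. Origin: centre of its underside.
- tumbler: Bystander: green glass tumbler, 68 mm across, 90 mm tall. Origin: centre of its underside.
- round_box: Bystander: round dark wooden box with a knobbed lid, 112 mm across, 66 mm tall. Origin: centre of its underside.
- weight: Bystander: brass balance weight, 40 mm across, 50 mm tall. Origin: centre of its underside.
- paperback: Bystander: closed yellow paperback, 110 x 160 x 20 mm. Origin: centre of its underside.
- mug: Bystander: blue mug, 80 mm across, 85 mm tall. Origin: centre of its underside.

How it is judged:
By the outcome, as a careful person would: the job done as asked, in the order asked, and still so for the second after the job is handed in, with the robot touching nothing.
It also fails if it takes over 43 s, if anything falls off the work surface, if the arm or the gripper's body presses on something with over 40 N, if the wrist force passes 120 N, or if a joint passes its speed limit or range.

## Working session

There is one attempt and no reset: what is moved stays moved. The work goes in short steps, Python scripts to look and compute and a shell command to move; the robot and the scene stay as the last step left them, time stands still between calls to the robot, and variables do not carry over. Pictures are saved under pics/ and viewed, at most 10 in all, crops included, and the job is handed in when it is done.

```bash
mkdir -p pics; python3 - <<'E'
from workcell import bot
import cv2,numpy as np
for n in("scene","side"):
    im=bot.camera(n); cv2.imwrite(f"pics/{n}0.png",im[:,:,::-1]); print(n,bot.calibration(n))
o=bot.get_obs();print({k:np.round(v,3) for k,v in o.items()})
print(bot.calibration("wrist"))
E
```

```text
scene {'fx': 450.02940029114006, 'fy': 450.02940029114006, 'cx': 278.34576151603045, 'cy': 209.11721512233564, 'xyz': array([1.05852478, 0.40269814, 0.84001486]), 'attitude': array([0.41596239, 0.14076406, 0.30591671, 0.84473412])}
side {'fx': 480.40576878721527, 'fy': 480.40576878721527, 'cx': 284.98385167574247, 'cy': 209.91215363232993, 'xyz': array([0.11502224, 0.81398812, 0.92546423]), 'attitude': array([-0.24004359, -0.09555037,  0.38620923,  0.88548949])}
{'clock': np.float64(0.1), 'qpos': array([-1.295,  0.124,  1.652, -0.   ,  1.368, -0.083]), 'qd': array([ 0.001, -0.001, -0.002,  0.   , -0.001,  0.   ]), 'effort': array([ 2.0000e-03, -4.1888e+01, -3.6110e+01,  7.8000e-02,  4.6000e-02,
       -0.0000e+00]), 'tool_pos': array([ 0.228, -0.608,  0.214]), 'eef_rot': array([-0.001,  0.984,  0.178, -0.   ]), 'contact_force': array([ 0.206, -0.018,  0.663]), 'wrist_torque': array([-0.024,  0.006,  0.026]), 'grip_force': np.float64(0.0), 'finger_gap': np.float64(0.095)}
{'fx': 325.19226210127806, 'fy': 325.19226210127806, 'cx': 277.796438642243, 'cy': 207.41579789978022, 'T_tool_cam': array([[ 1.32993538e-03,  9.69381121e-01,  2.45557476e-01,
         7.01940146e-02],
       [ 9.99998713e-01, -1.50965872e-03,  5.43664958e-04,
         1.28796113e-05],
       [ 8.97726532e-04,  2.45556437e-01, -9.69381881e-01,
        -1.70235002e-01],
       [ 0.00000000e+00,  0.00000000e+00,  0.00000000e+00,
         1.00000000e+00]])}
```

View pics/scene0.png

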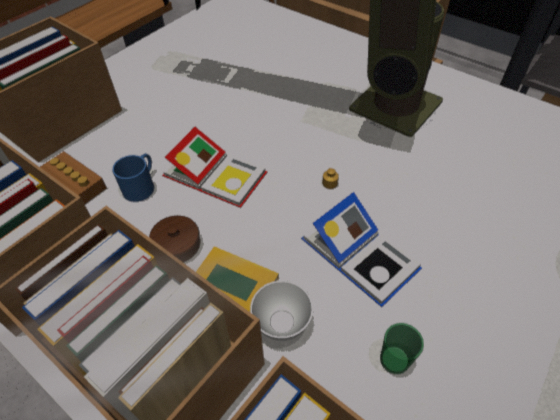

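View pics/side0.png

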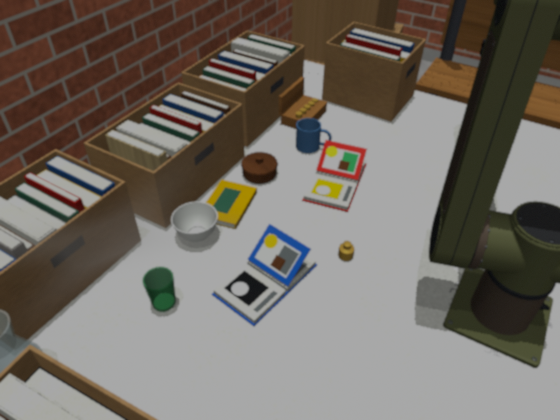

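The scene picture shows the red book near (215,170), its leaf up at (195,155), with the mug beside it at (133,178). In the side picture it is at (335,175), with the mug at (309,135). I'll enlarge both to pick out the corners.

```bash
python3 - <<'E'
import cv2,numpy as np
a=cv2.imread("pics/scene0.png")[120:215,150:280];b=cv2.imread("pics/side0.png")[130:220,290:390]
f=lambda i:cv2.resize(i,None,fx=6,fy=6,interpolation=cv2.INTER_CUBIC)[:, :]
A,B=cv2.resize(a,(780,570),interpolation=2),cv2.resize(b,(660,594),interpolation=2)
cv2.imwrite("pics/a.png",A)
cv2.imwrite("pics/b.png",B)
E
```

```text
(no output)
```

View pics/a.png

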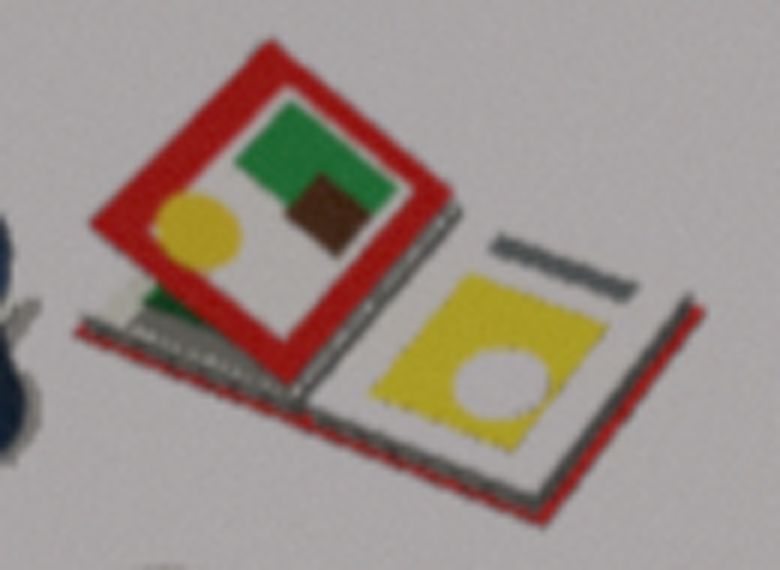

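View pics/b.png

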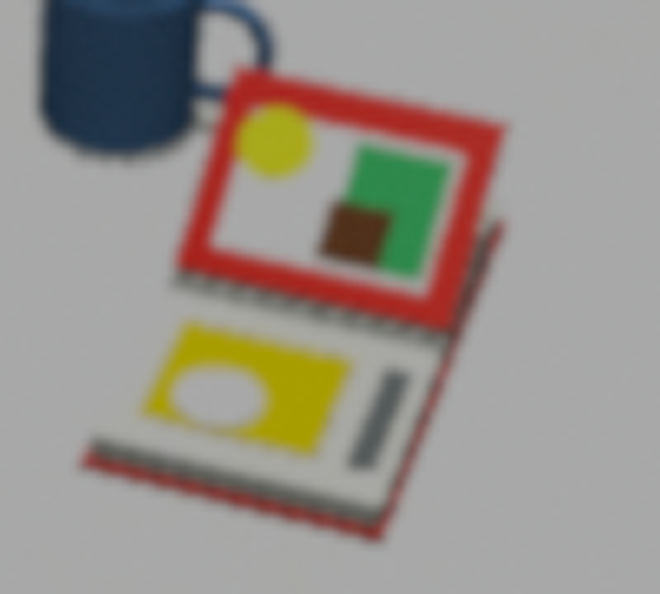

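Both crops show the four leaf corners and the outer corners of the left half clearly. I'll triangulate those.

```bash
cat > geo.py <<'E'
import numpy as np
from scipy.spatial.transform import Rotation as R
from workcell import bot
def ray(n,u,v):
    c=bot.calibration(n); q=np.array(c["attitude"])
    d=R.from_quat(q[[1,2,3,0]]).apply([(u-c["cx"])/c["fx"],-(v-c["cy"])/c["fy"],-1]); return np.array(c["xyz"]),d/np.linalg.norm(d)
def tri(rs):
    A=sum(np.eye(3)-np.outer(d,d) for _,d in rs); b=sum((np.eye(3)-np.outer(d,d))@p for p,d in rs)
    x=np.linalg.solve(A,b); return x,[np.linalg.norm(np.cross(x-p,d)) for p,d in rs]
def plane(r,z): p,d=r; return p+d*(z-p[2])/d[2]
E
python3 - <<'E'
from geo import *
np.set_printoptions(precision=4,suppress=True)
P={"free_far":((92,222),(238,72)),"free_near":((270,40),(505,128)),"hin_far":((290,385),(180,268)),"hin_near":((452,195),(450,325)),"Lout_far":((545,522),(85,462)),"Lout_near":((702,312),(378,538))}
X={}
for k,(a,b) in P.items():
    x,e=tri([ray("scene",150+a[0]/6,120+a[1]/6),ray("side",290+b[0]/6.6,130+b[1]/6.6)]); X[k]=x; print(k,x,e)
s=(X["hin_far"]-X["hin_near"]);s2=X["free_far"]-X["free_near"];s3=X["Lout_far"]-X["Lout_near"]
for t in(s,s2,s3):print(np.linalg.norm(t),np.arctan2(t[1],t[0]))
h=(X["hin_far"]+X["hin_near"])/2;f=(X["free_far"]+X["free_near"])/2;l=(X["Lout_far"]+X["Lout_near"])/2
print("hin",h,"free",f,"Lout",l,np.linalg.norm(f-h))
w=f-h;print("ang",np.arctan2(w[2],np.hypot(w[0],w[1])),"dirs",np.arctan2(w[1],w[0]),np.arctan2(*(l-h)[1::-1]))
for n,u,v in(("side",309,148),("side",346,252),("scene",330,182),("scene",136,195)):print(n,plane(ray(n,u,v),0.02))
E
```

```text
free_far [ 0.6053 -0.3189  0.0704] [np.float64(0.0002353521624105623), np.float64(0.0002353521624105091)]
free_near [ 0.4802 -0.3404  0.0714] [np.float64(0.0007807127708358742), np.float64(0.0007807127708357753)]
hin_far [ 0.5896 -0.2339  0.0162] [np.float64(0.002020048826254734), np.float64(0.0020200488262547747)]
hin_near [ 0.4652 -0.256   0.0185] [np.float64(0.002977552590421221), np.float64(0.002977552590421194)]
Lout_far [ 0.572  -0.1107 -0.0004] [np.float64(0.0019243869370208868), np.float64(0.0019243869370208892)]
Lout_near [ 0.4417 -0.1335 -0.0008] [np.float64(0.0013857121301323447), np.float64(0.0013857121301324594)]
0.12635267550662815 0.1760249481458758
0.12691567691037023 0.17002966963209049
0.13226059037424392 0.17341172234421098
hin [ 0.5274 -0.245   0.0174] free [ 0.5428 -0.3296  0.0709] Lout [ 0.5068 -0.1221 -0.0006] 0.10134128711264562
ang 0.5564657727068898 dirs -1.391342208540828 1.7368756629732178
side [ 0.6636 -0.3223  0.02  ]
side [0.3748 0.0242 0.02  ]
scene [0.3909 0.0274 0.02  ]
scene [ 0.7106 -0.3251  0.02  ]
```

```bash
python3 -m creep '[[45,-12,0,0,0,0,1],[45,-12,0,0,0,0,1],[45,-12,0,0,0,0,1],[45,-12,0,0,0,0,1],[45,-12,0,0,0,0,1],[45,-12,0,0,0,0,1],[45,-12,0,0,0,0,1],[45,-12,0,0,0,0,1],[0,0,0,0,0,-10,1],[0,0,0,0,0,-10,1],[0,0,0,0,0,-10,1],[0,0,0,0,0,-10,1],[0,0,0,0,0,-10,1],[0,0,0,0,0,-10,1],[0,0,0,0,0,-10,1],[0,0,0,0,0,-9.4,1]]' 10; python3 -m creep '[[0,0,0,0,10,0,1],[0,0,0,0,10,0,1],[0,0,0,0,10,0,1],[0,0,0,0,10,0,1],[0,0,0,0,10,0,1],[0,0,0,0,0,0,1]]'
cat >> geo.py <<'E'
H=np.array([.527,-.238]);YAW=.172
def book(p):
    d=np.array(p[:2])-H;c,s=np.cos(YAW),np.sin(YAW)
    return np.array([c*d[0]+s*d[1],-s*d[0]+c*d[1],p[2]])
def status():
    o=bot.get_obs();q=np.array(o["eef_rot"]);r=R.from_quat(q[[1,2,3,0]])
    B=R.from_euler('z',-YAW)*r
    print("t",round(float(o["clock"]),2),"tip s,d,z mm",np.round(1e3*book(o["tool_pos"]),1),"tool axes in book\n",np.round(B.as_matrix(),3),"F",np.round(o["contact_force"],1),"q",np.round(o["qpos"],2),"gap",o["finger_gap"])
    return o,r,B
E
python3 -c "
from geo import *;import cv2
status();cv2.imwrite('pics/w1.png',bot.camera('wrist')[:,:,::-1])"
```

```text
clock: 2.1
tool_pos: [0.5313, -0.3921, 0.2139]
eef_rot: [-0.001, 0.641, 0.768, 0.0]
contact_force: [-0.0, 0.2, 0.3]
finger_gap: 0.0006
grip_force: 0.0
clock: 2.85
tool_pos: [0.5304, -0.3929, 0.209]
eef_rot: [-0.327, 0.583, 0.692, 0.272]
contact_force: [-0.5, -0.6, -0.4]
finger_gap: -0.0
grip_force: 0.0
t 2.85 tip s,d,z mm [ -23.2 -153.2  209. ] tool axes in book
 [[ 0.004  1.    -0.003]
 [ 0.638 -0.     0.77 ]
 [ 0.77  -0.005 -0.638]] F [-0.5 -0.6 -0.4] q [-0.89  0.6   1.24  0.44  2.07 -1.  ] gap -2.1737501338780357e-05
```

View pics/w1.png

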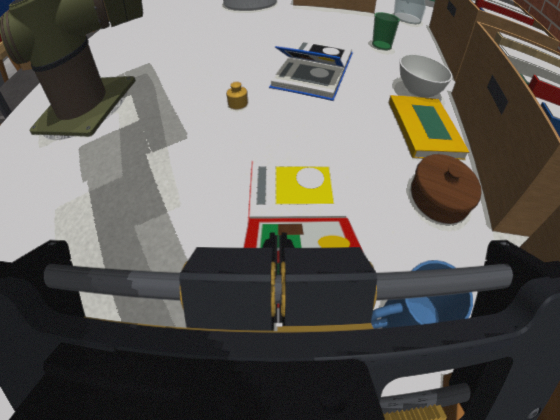

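The tool is tilted as planned: the red leaf lies just ahead of the fingers, around (300,235), and the mug is to the right at (435,295) with its handle at (385,318). I'll move about 22 mm towards the robot along the spine for clearance from the mug, then go in under the leaf.

```bash
python3 -m creep '[[0,-22,0,0,0,0,1],[-17,0,15,0,0,0,1],[-17,0,15,0,0,0,1],[-17,0,15,0,0,0,1],[-17,0,15,0,0,0,1],[-17,0,15,0,0,0,1],[0,0,0,0,0,0,1]]'
python3 - <<'E'
from geo import *;import cv2
print("handle",1e3*book(tri([ray("scene",152,158),ray("side",331,137)])[0]))
status();cv2.imwrite('pics/s2.png',cv2.resize(bot.camera('side')[80:260,220:460,::-1],(800,600)))
E
```

```text
clock: 3.78
tool_pos: [0.5086, -0.3921, 0.0982]
eef_rot: [-0.326, 0.583, 0.693, 0.272]
contact_force: [-0.4, -0.2, 0.4]
finger_gap: 0.0006
grip_force: 0.0
handle [  62.36362608 -143.56953963   48.78542438]
t 3.77 tip s,d,z mm [ -44.5 -148.6   98.2] tool axes in book
 [[ 0.001  1.    -0.003]
 [ 0.639  0.002  0.769]
 [ 0.769 -0.003 -0.639]] F [-0.4 -0.2  0.4] q [-0.91  0.67  1.33  0.4   1.93 -1.09] gap 0.0006412807273271872
```

View pics/s2.png

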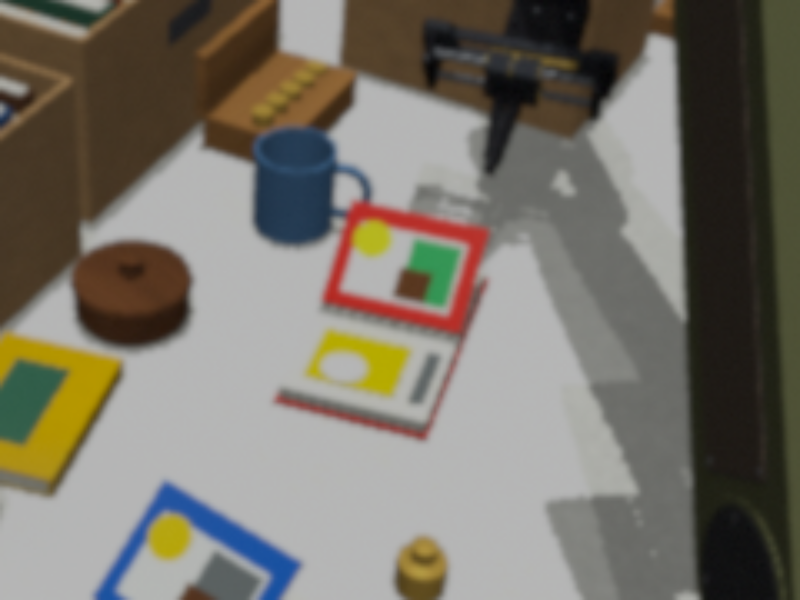

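The fingers are poised behind the leaf, clear of the mug handle. Next I'll slide in under the leaf.

```bash
python3 -m creep '[[-3,0,13,0,0,0,1],[0,0,13,0,0,0,1],[0,0,13,0,0,0,1],[0,0,13,0,0,0,1],[0,0,13,0,0,0,1],[0,0,13,0,0,0,1],[0,0,13,0,0,0,1],[0,0,0,0,0,0,1]]'
python3 - <<'E'
from geo import *;import cv2
status();cv2.imwrite('pics/s3.png',cv2.resize(bot.camera('side')[100:220,290:450,::-1],(800,600)))
E
```

```text
clock: 4.82
tool_pos: [0.4971, -0.3253, 0.0396]
eef_rot: [-0.325, 0.583, 0.694, 0.272]
contact_force: [0.9, -0.6, 0.3]
finger_gap: 0.0005
grip_force: 0.0
t 4.83 tip s,d,z mm [-44.4 -80.9  39.6] tool axes in book
 [[-0.001  1.    -0.003]
 [ 0.641  0.002  0.767]
 [ 0.767 -0.001 -0.641]] F [ 0.9 -0.6  0.3] q [-0.86  0.63  1.5   0.41  1.79 -1.11] gap 0.0004505016401251928
```

View pics/s3.png

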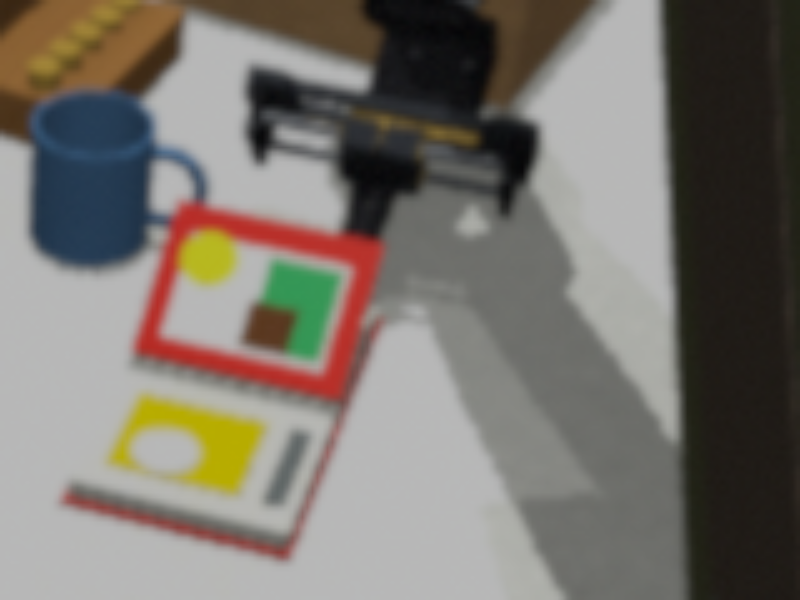

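The finger is under the leaf without touching it. Next I'll work out the arc steps.

```bash
python3 - <<'E'
from geo import *
p=np.array([-80.9,39.6]);ph=50.
for th in range(30,181,10):
    f=np.interp(th,[30,60,90,120,180],[50,40,20,0,0]);t=np.radians(th);a=np.radians(f)
    C=85*np.array([-np.cos(t),np.sin(t)])+[0,18]
    T=C+2*np.array([-np.sin(t),-np.cos(t)])-10*np.array([np.cos(a),np.sin(a)])
    b=np.radians(ph);X=np.array([np.cos(b),np.sin(b)]);Z=np.array([np.sin(b),-np.cos(b)])
    d=T-p;s=np.round([d@X/2,d@Z/2]);p=p+2*(s[0]*X+s[1]*Z)
    print(th,"T",np.round(T),"row x2 tx,tz",s,"then wy",round(f-ph,1));ph=f
E
```

```text
30 T [-81.  51.] row x2 tx,tz [ 4. -4.] then wy 0.0
40 T [-73.  64.] row x2 tx,tz [ 8. -1.] then wy -3.3
50 T [-63.  75.] row x2 tx,tz [ 7. -0.] then wy -3.3
60 T [-52.  84.] row x2 tx,tz [8. 1.] then wy -3.3
70 T [-39.  92.] row x2 tx,tz [7. 1.] then wy -6.7
80 T [-26.  97.] row x2 tx,tz [7. 1.] then wy -6.7
90 T [-11. 100.] row x2 tx,tz [7. 2.] then wy -6.7
100 T [  3. 100.] row x2 tx,tz [7. 3.] then wy -6.7
110 T [17. 97.] row x2 tx,tz [6. 3.] then wy -6.7
120 T [31. 93.] row x2 tx,tz [7. 3.] then wy -6.7
130 T [43. 84.] row x2 tx,tz [6. 4.] then wy 0.0
140 T [54. 74.] row x2 tx,tz [5. 5.] then wy 0.0
150 T [63. 62.] row x2 tx,tz [5. 6.] then wy 0.0
160 T [69. 49.] row x2 tx,tz [3. 7.] then wy 0.0
170 T [73. 35.] row x2 tx,tz [2. 7.] then wy 0.0
180 T [75. 20.] row x2 tx,tz [1. 7.] then wy 0.0
```

Lift to about 60° first, then check.

```bash
python3 -m creep '[[4,0,-4,0,0,0,1],[4,0,-4,0,0,0,1],[8,0,-1,0,0,0,1],[8,0,-1,0,-3.3,0,1],[7,0,0,0,0,0,1],[7,0,0,0,-3.3,0,1],[8,0,1,0,0,0,1],[8,0,1,0,-3.3,0,1],[0,0,0,0,0,0,1]]'
python3 - <<'E'
from geo import *;import cv2
status();a=cv2.resize(bot.camera('side')[100:220,290:410,::-1],(400,400));b=cv2.resize(bot.camera('scene')[90:220,145:275,::-1],(400,400));cv2.imwrite('pics/s4.png',np.hstack([a,b]))
E
```

```text
clock: 6.0
tool_pos: [0.4927, -0.296, 0.0862]
eef_rot: [-0.263, 0.604, 0.72, 0.221]
contact_force: [-0.8, 0.7, -0.5]
finger_gap: 0.0005
grip_force: 0.0
t 6.0 tip s,d,z mm [-43.8 -51.3  86.2] tool axes in book
 [[-0.002  1.    -0.001]
 [ 0.764  0.002  0.645]
 [ 0.645  0.001 -0.764]] F [-0.8  0.7 -0.5] q [-0.82  0.43  1.63  0.36  1.69 -1.06] gap 0.0004577311508060531
```

View pics/s4.png

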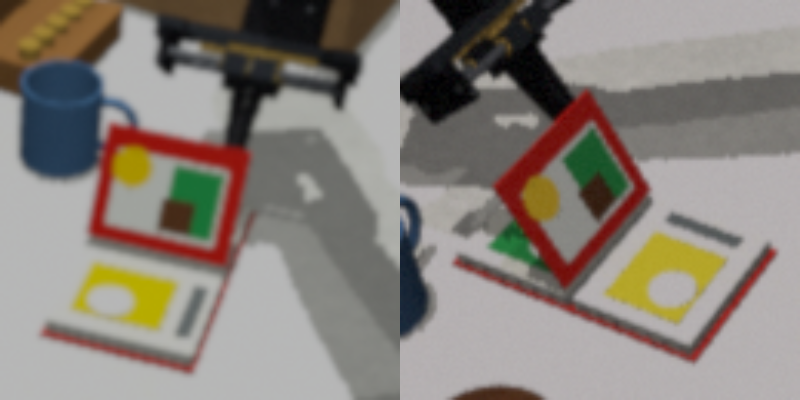

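The leaf has risen to about 60° (left view, about (170,195)) and the book has not moved. Continue over the top.

```bash
python3 -m creep '[[7,0,1,0,-3.4,0,1],[7,0,1,0,-3.3,0,1],[7,0,1,0,-3.4,0,1],[7,0,1,0,-3.3,0,1],[7,0,2,0,-3.4,0,1],[7,0,2,0,-3.3,0,1],[7,0,3,0,-3.4,0,1],[7,0,3,0,-3.3,0,1],[6,0,3,0,-3.4,0,1],[6,0,3,0,-3.3,0,1],[7,0,3,0,-3.4,0,1],[7,0,3,0,-3.3,0,1],[0,0,0,0,0,0,1]]'
python3 - <<'E'
from geo import *;import cv2
status();a=cv2.resize(bot.camera('side')[100:220,290:410,::-1],(400,400));b=cv2.resize(bot.camera('scene')[90:220,145:275,::-1],(400,400));cv2.imwrite('pics/s5.png',np.hstack([a,b]))
E
```

```text
clock: 7.72
tool_pos: [0.4777, -0.2147, 0.0899]
eef_rot: [-0.001, 0.643, 0.766, -0.0]
contact_force: [-0.1, -0.6, -0.3]
finger_gap: 0.0005
grip_force: 0.0
t 7.72 tip s,d,z mm [-44.6  31.4  89.9] tool axes in book
 [[-0.003  1.    -0.002]
 [ 1.     0.003  0.001]
 [ 0.001 -0.002 -1.   ]] F [-0.1 -0.6 -0.3] q [-0.52 -0.04  2.04 -0.    1.14 -0.7 ] gap 0.0005118132749509798
```

View pics/s5.png

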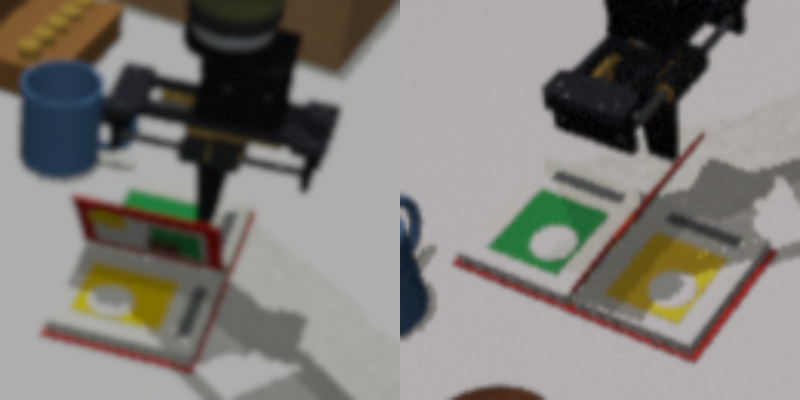

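The leaf is past upright and leaning left, and the book is still in place. Press it down.

```bash
python3 -m creep '[[6,0,4,0,0,0,1],[6,0,4,0,0,0,1],[5,0,5,0,0,0,1],[5,0,5,0,0,0,1],[5,0,6,0,0,0,1],[5,0,6,0,0,0,1],[3,0,7,0,0,0,1],[3,0,7,0,0,0,1],[2,0,7,0,0,0,1],[2,0,7,0,0,0,1],[1,0,5,0,0,0,1],[1,0,3,0,0,0,1],[0,0,0,0,0,0,1],[0,0,0,0,0,0,1]]'
```

```text
clock: 9.57
tool_pos: [0.4708, -0.1726, 0.0247]
eef_rot: [0.001, 0.643, 0.766, -0.001]
contact_force: [-0.1, 0.1, -0.4]
finger_gap: 0.0006
grip_force: 0.0
```

```bash
python3 -m creep '[[0,0,2,0,0,0,1],[0,0,1,0,0,0,1],[0,0,1,0,0,0,1],[0,0,0,0,0,0,1]]';  python3 -m creep '[[0,0,1,0,0,0,1],[0,0,0,0,0,0,1],[0,0,0,0,0,0,1]]'
```

```text
clock: 10.07
tool_pos: [0.4706, -0.1726, 0.0205]
eef_rot: [0.001, 0.643, 0.766, -0.001]
contact_force: [-0.3, -0.3, 0.2]
finger_gap: 0.0009
grip_force: 0.0
clock: 10.45
tool_pos: [0.4706, -0.1726, 0.0201]
eef_rot: [0.0, 0.643, 0.766, -0.001]
contact_force: [-1.9, 0.2, 4.8]
finger_gap: 0.0008
grip_force: 2.5
```

Firm contact at z = 20 mm. I'll press slightly more, then lift straight up and look.

```bash
python3 -m creep '[[0,0,1,0,0,0,1],[0,0,0,0,0,0,1],[0,0,0,0,0,0,1]]'; python3 -m creep '[[0,0,-2,0,0,0,1],[0,0,-4,0,0,0,1],[0,0,-20,0,0,0,1],[0,0,-40,0,0,0,1],[0,0,-40,0,0,0,1],[-40,0,-40,0,0,0,1],[-40,0,-40,0,0,0,1],[-40,0,0,0,0,0,1],[0,0,0,0,0,0,1]]'
python3 - <<'E'
from geo import *;import cv2
s=bot.camera('side');c=bot.camera('scene');cv2.imwrite('pics/side6.png',s[:,:,::-1]);cv2.imwrite('pics/scene6.png',c[:,:,::-1])
for n,i in(('side',s),('scene',c)):
    o=cv2.imread(f'pics/{n}0.png')[:,:,::-1]; d=(np.abs(i.astype(int)-o).max(2)>60).astype(np.uint8)
    k,_,st,_=cv2.connectedComponentsWithStats(d); print(n,[x.tolist() for x in st[1:] if x[4]>25])
a=cv2.resize(s[100:220,290:410,::-1],(400,400));b=cv2.resize(c[90:220,145:275,::-1],(400,400));cv2.imwrite('pics/s6.png',np.hstack([a,b]))
E
```

```text
clock: 10.82
tool_pos: [0.4707, -0.1726, 0.02]
eef_rot: [0.0, 0.643, 0.766, -0.001]
contact_force: [-4.3, 2.0, 10.1]
finger_gap: 0.0007
grip_force: 5.5
clock: 11.95
tool_pos: [0.4914, -0.2926, 0.2051]
eef_rot: [0.001, 0.644, 0.765, -0.001]
contact_force: [-0.5, 0.3, -0.5]
finger_gap: 0.0005
grip_force: 0.0
side [[352, 3, 23, 25, 177], [392, 20, 50, 28, 588], [354, 27, 40, 15, 232], [360, 37, 29, 11, 108], [359, 45, 35, 42, 882], [456, 48, 20, 5, 36], [470, 56, 42, 49, 1244], [525, 67, 35, 55, 1360], [361, 96, 10, 24, 132], [430, 104, 66, 157, 3166], [491, 119, 69, 95, 4594], [317, 140, 49, 40, 835], [343, 152, 15, 19, 134], [362, 172, 65, 71, 578], [305, 174, 52, 32, 820], [491, 229, 11, 5, 32], [434, 263, 30, 37, 654], [417, 285, 19, 23, 219], [433, 330, 40, 21, 449]]
scene [[151, 0, 75, 95, 3761], [369, 15, 9, 9, 57], [437, 34, 46, 27, 613], [367, 38, 17, 47, 573], [424, 49, 53, 50, 1664], [202, 61, 154, 52, 3096], [165, 116, 191, 69, 2310], [414, 125, 20, 20, 233], [367, 136, 27, 12, 158], [202, 153, 62, 49, 1324]]
```

View pics/s6.png

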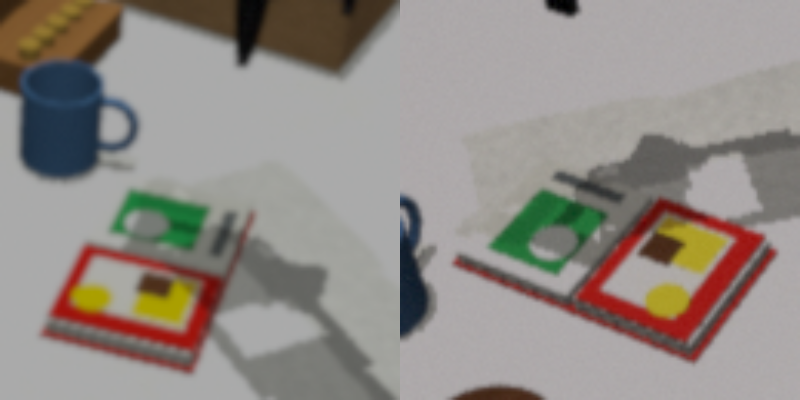

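The leaf lies flat on the left half, the book's corners are where they were, and the arm is clear. The only other changes in the pictures are the arm and its shadow.

```bash
python3 -c "
from workcell import bot
print(bot.job_done())"
```

```text
the job is handed in; nothing more can be done
None
```

The red book's leaf has been pushed over its spine and pressed flat on the left-hand half; the camera images show the red book still in place and nothing else disturbed, and the job is handed in with the arm clear at about 12 s.

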